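Hook out the spice tray under the basket

TASK

Take the pull hook from its rest, hook it into the finger hole of the spice tray under the steel basket and gently draw the tray out, past the stiff part at the end, until it stands solid against its stop; keep a firm, steady pull of about 15 N on it there for half a second so that the stay-open catch sets. Never pull or press with the hook beyond 25 N, and keep the robot itself off the basket and tray. Then unhook without pushing the tray back in, lay the hook across its rest as it was and let go, leaving the other things on the counter alone.

Things in the scene. Friction and masses are not known exactly. Their poses are not given: they have to be found in the camera images.
- unit: Fixed narrow steel wire basket, 260 (x) x 240 (y) x 125 mm high, holding four clear boxes and a small pan (highest point 145 mm above the counter, towards the back). Origin: middle of the foot of its front face, on the counter. Its front is its -x face; the spice tray slides out along its -x axis, level.
- tray_hole (a point): Centre of the round finger hole, at the top face of the spice tray's level front flange; axes as the basket's. Hole 28 mm across, through the 4 mm flange; top face 48 mm above the counter, 40 mm free below. Flange 78 (x) x 90 (y) mm, hole 26 mm from its front edge, 50 to 130 mm before the basket's front at the start. The tray (186 mm wide, 36 mm deep, tins in it) begins 51 mm behind the hole.
- tray: The spice tray. It slides out (along the basket's -x) with about 2.5 N of friction for 80 to 130 mm, then drags its stay-open catch along: about 7 N in all, for 8 mm, to a solid stop, where the pull rises steeply. Where the catch begins cannot be seen and differs each time: it must be felt. The tray stays where it is left. Origin: on the counter, straight below the hole.
- hook_grip (a point): Loose pull hook, 90 g: centre of its wooden crossbar handle, 20 (x) x 84 (y) x 30 (z) mm. A round steel stem, 8 mm thick, goes straight down from the middle of the handle to 79 mm below this point. Axes: y along the handle, z up along the stem, the toe at the foot of the stem points to -x. To be gripped across its x (20 mm).
- hook_toe (a point): Middle of the round end of the hook's toe, 9 mm along -x from the stem's axis, 75 mm below the handle's centre. Toe 8 mm thick; the foot spans from 13 mm before (-x) to 4 mm behind the stem's axis, 8 mm in y. With the toe under the flange the pulled hook cannot lift out until moved back some 10 mm within the hole.
- rest_top (a point): Fixed hook rest: the point midway between the tops of its two wooden posts, 88 mm above the counter. Posts 40 (x) x 12 (y) mm, at 34 mm to either side along y; 56 mm free between them, down to a base plate 8 mm high, 70 x 104 mm. The handle lies across both posts, its centre 15 mm above this point, its x with the rest's x, the stem hanging between.
- ramekin: Bystander: loose white ramekin, 84 mm wide, 48 mm high; origin at the centre of its underside.
- spoon: Bystander: wooden masala spoon, 220 mm long, lying on the counter beside the basket.
- box: Bystander: loose clear lidded box, 106 x 106 x 66 mm; origin at the centre of its underside.
- hook: The same hook; origin at its handle's centre.
Not all that is in view belongs to the job. What is shaped like the part that bears rest_top but purple or red is not meant.

How it is judged:
On the way, in this order (a step that is already met when the one before it is completed fails the run):
1. the hook is lifted off its rest (distance of hook_grip from where it was at the start of the episode above 0.03 m), for 0.1 s.
2. the toe of the hook is in the finger hole, below the flange (horizontal distance between hook_toe and tray_hole below 0.02 m and z of hook_toe in the frame of tray_hole below -0.006 m), for 0.1 s.
3. the tray is drawn out to its stop and held there, still, by the hook's toe under the flange, with a pull of 12 N or more (contact force between hook and tray above 12 N and linear speed of tray below 0.004 m/s and distance of tray_hole from where it was at the start of the episode above 0.083 m and x of hook_toe in the frame of tray_hole between -0.035 and -0.013 m and z of hook_toe in the frame of tray_hole below -0.009 m), for 0.3 s.
At the end, for the whole second after the job is handed in: The tray stands still at least 83 mm further out than at the start, and the hook lies at rest across both posts of its rest, its handle's centre within 18 mm of the rest's middle, upright within 0.15 rad and lined up with the rest within 0.35 rad (distance of tray_hole from where it was at the start of the episode above 0.083 m and linear speed of tray below 0.01 m/s and linear speed of hook below 0.02 m/s and horizontal distance between hook_grip and rest_top below 0.018 m and z of hook_grip in the frame of rest_top between 0.011 and 0.019 m and angle between hook_grip's own z axis and vertical below 0.15 rad and angle between the x axis of hook_grip and the x axis of rest_top, either way round below 0.35 rad); the robot touches nothing.
It fails at once if the hook pulls or presses on the tray or basket with more than 27 N (contact force between hook and tray above 27 N or contact force between hook and unit above 27 N).
It fails at once if the robot itself touches the basket or tray with more than 2 N (contact force between any of the fingers, the arm and tray above 2 N or contact force between any of the fingers, the arm and unit above 2 N).
It fails at once if a bystander is moved by more than 20 mm (distance of any of ramekin, spoon, box from where it was at the start of the episode above 0.02 m).
It also fails if it takes over 72 s, if anything falls off the work surface, if the arm or the gripper's body presses on something with over 40 N, if the wrist force passes 120 N, or if a joint passes its speed limit or range.

ROBOT

A 6-joint arm with a two-finger parallel gripper is mounted at the origin on the work surface. World frame = base frame: x ahead of the robot, y to its left, z up, the work surface at z = 0. Lengths are in m, angles in rad, forces in N, time in s.
With the tool pointing down it reaches from about 0.35 to 0.8 m from the base axis. Payload 7.3 kg.
Tool frame: the origin (TCP) lies midway between the tips of the shut fingers; the grasp point (between the pads) lies 19 mm behind it; z points along the fingers, y is the line along which they close (so a half turn about z gives the same grasp; the last joint's range is limited). The gripper opens to 85 mm and grips with 20 to 120 N. Pads are 22 mm wide; open, the fingers measure 114 mm over their backs; the gripper's body (76 mm by 85 mm) begins 54 mm behind the grasp point. The pads swing forward as they close: fully open they stand 13 mm farther back than shut.
Start: joints at [-1.297, 0.342, 1.524, -0, 1.275, -0.146], TCP at [0.214, -0.479, 0.231] pointing down, gripper open.
Joint ranges: [-2.53, 2.53], [-0.77, 2.02], [0.04, 2.7], [-1, 4.14], [0.28, 2.66], [-3.11, 3.11]. Speed limits (rad/s): [2.57, 2.57, 3.14, 3.14, 3.14, 3.14].

INTERFACE

Orientations are given as a unit quaternion [w, x, y, z].
In Python, from bench import get_state, capture, manip, find_in, place_of gives the robot as it stands.
- The arm moves only by the tool apply_moves, never from a script. Its argument "commands" is one flat list of numbers, 5 for each row, row after row: the opening, from 0 (shut) to 1 (fully open), then the shift along the tool's x, y, z normalised to -1 to 1, where 1 is 0.02 m, then the turn about the tool's z normalised to -1 to 1, where 1 is 0.1 rad. A call has exactly 5 rows; each row shifts and turns the commanded pose from where the row before left it, along the tool's axes as they then stand; what a row does not reach is not made up. A row lasts 1/12 s, in which the tool goes at most 41.7 mm and 7.16 degrees, less where a joint would pass 70% of its speed; a pose out of reach is approached as far as the arm can. A call with a number of a shift or a turn outside -1 to 1 is refused whole. A call with a gripper value outside its range is refused whole. The fingers move at their own pace and stop on an object; "newtons" is the grip in N (left out, the last holds). Time passes only in rows, so rows that do not move let the fingers close, or fill a call up. It gives the time, the measured TCP pose, the force, the opening and the grip force at its end, in the units of the state.
- get_state(): the state, without advancing time (a new reading comes with each control period).
- capture(name): name is "scene" or "top" or "wrist"; returns a dict with "color" (384x512x3 uint8, red, green, blue), "intrinsics" (3x3 intrinsics, pixels), "k1" (the pictures are not rectified: a ray, as slopes to the right and down, at radius r is drawn at 1 + k1 r^2 times it, then the intrinsics apply), "R" (3x3) and "t" (3): a world point X has camera coordinates R X + t. Camera axes: x right, y down, z forward; pixel columns grow to the right and rows downward; lengths in m; the calibration is good to about 2 mm. A picture is of the moment at which its call begins. There is no depth.
- manip.job_done(): hands the job in; it is judged then, once.
Trained networks look in a picture, given as the dict that the camera call returned (one of the last four; its "shot" number tells which), for a name from the list of things; names that differ only in an ending like _2 or _b are one class to them, and where a whole thing is asked for, a point or a joint stands for the part that bears it (a point fixed in the world has none). Each returns a list of dicts, best first, with "score" (0 to 1); they miss things now and then, are a little off and sometimes report something else, mostly with a low value. They report only what shows in the picture. A call takes as long as a camera call. They do not tell look-alikes from the thing itself.
- find_in(picture, query): "box" ([left, top, right, bottom] in pixels, round what is visible of it).
- place_of(picture, query): "centre" ([row, column] in pixels: a listed point, or the origin of a listed thing).
The state is a dict: "clock": time; "q": joint angles; "joint_vel": joint speeds; "tau": joint torques, N m; "eef_pos": TCP position; "tool_rot": TCP orientation; "contact_force": force on the tool from outside, world axes, zero at the start; "wrist_torque": the same for the moment, N m; "grip_width": opening from 0.0 (shut) to 1.0 (fully open); "finger_force": force on a finger pad.
Only numpy, scipy, OpenCV 4.12 (cv2) and the standard library are available. Lean on these libraries where they do the work, as an engineer would, in place of code of your own. Each camera call takes 0.05 s, during which the arm holds its last target. There are 200 camera calls.

## Working session

There is one attempt and no reset: what is moved stays moved. The work goes in short steps, Python scripts to look and compute and a tool call to move; the robot and the scene stay as the last step left them, time stands still between calls to the robot, and variables do not carry over. Pictures are saved under pics/ and viewed, at most 10 in all, crops included, and the job is handed in when it is done.

Besides the shell and the picture viewer there is one more tool, called after ">>>" by a JSON object that holds its "method" and its "body". apply_moves: Moves the arm, as the interface text tells. Its arguments: {"type":"object","properties":{"commands":{"type":"array","items":{"type":"number","minimum":-1,"maximum":1}},"newtons":{"type":"number"}},"required":["commands"]}

```bash
mkdir -p pics; ls; cat > h.py <<'E'
import numpy as np, cv2
from bench import get_state, capture, manip, find_in, place_of
def ray(p,rc):
    K=p["intrinsics"];x=(rc[1]-K[0][2])/K[0][0];y=(rc[0]-K[1][2])/K[1][1]
    d=np.array([x,y]);u=d.copy()
    for _ in range(20): u=d/(1+p["k1"]*(u@u))
    R=np.array(p["R"]);t=np.array(p["t"])
    return -R.T@t, R.T@np.array([u[0],u[1],1.])
def atz(p,rc,z):
    c,d=ray(p,rc);return c+d*(z-c[2])/d[2]
def proj(p,X):
    c=np.array(p["R"])@np.array(X)+np.array(p["t"]);u=c[:2]/c[2];u=u*(1+p["k1"]*(u@u));K=p["intrinsics"]
    return [round(float(K[1][1]*u[1]+K[1][2]),1),round(float(K[0][0]*u[0]+K[0][2]),1)]
def save(p,n,box=None,s=1):
    im=p["color"][:,:,::-1]
    if box: l,t,r,b=box; im=im[t:b,l:r]
    cv2.imwrite("pics/"+n,cv2.resize(im,None,fx=s,fy=s,interpolation=cv2.INTER_CUBIC))
E
python3 - <<'E'
from h import *
s=get_state();print({k:np.round(v,3) for k,v in s.items()})
P={n:capture(n) for n in("scene","top","wrist")}
a=np.vstack([P["scene"]["color"],P["top"]["color"]])
cv2.imwrite("pics/a.png",np.hstack([P["scene"]["color"],P["top"]["color"]])[:,:,::-1][:, :] if 0 else cv2.resize(np.hstack([P["scene"]["color"],P["top"]["color"]])[:,:,::-1],(800,300)))
save(P["top"],"top.png",None,1.5)
Z={"tray_hole":.048,"hook_grip":.103,"hook_toe":.028,"rest_top":.088,"unit":0,"ramekin":0,"box":0,"spoon":0,"tray":0}
for n in("top","scene"):
  for q,z in Z.items():
    print(n,q,[(round(d["score"],2),np.round(d["centre"],1).tolist(),np.round(atz(P[n],d["centre"],z),3)[:2].tolist()) for d in place_of(P[n],q)[:4]])
E
```

```text
pics
{'clock': np.float64(0.0), 'q': array([-1.297,  0.343,  1.525, -0.   ,  1.275, -0.146]), 'joint_vel': array([ 0.001,  0.   , -0.001, -0.   ,  0.001, -0.   ]), 'tau': array([ 2.0000e-03, -4.3367e+01, -2.4601e+01, -0.0000e+00,  8.0000e-03,
       -0.0000e+00]), 'eef_pos': array([ 0.214, -0.479,  0.231]), 'tool_rot': array([-0.001,  0.978,  0.208, -0.   ]), 'contact_force': array([ 1.129, -0.068, -0.494]), 'wrist_torque': array([ 0.007,  0.017, -0.052]), 'finger_force': np.float64(0.0), 'grip_width': np.float64(0.996)}
top tray_hole [(0.85, [179.3, 248.6], [0.575, 0.009])]
top hook_grip [(0.7, [209.7, 156.1], [0.46, 0.317])]
top hook_toe [(0.66, [211.6, 162.3], [0.464, 0.313]), (0.37, [192.2, 335.9], [0.533, -0.299])]
top rest_top [(0.95, [218.7, 207.4], [0.432, 0.146]), (0.94, [161.9, 173.4], [0.629, 0.267]), (0.86, [253.0, 169.7], [0.317, 0.27]), (0.85, [206.0, 159.2], [0.475, 0.31])]
top unit [(0.91, [155.2, 245.3], [0.676, 0.022])]
top ramekin [(0.76, [194.0, 333.2], [0.532, -0.295])]
top box [(0.9, [177.5, 127.4], [0.595, 0.455])]
top spoon [(0.57, [174.7, 375.2], [0.603, -0.452])]
top tray [(0.66, [179.3, 249.7], [0.586, 0.006])]
scene tray_hole [(0.79, [215.9, 258.1], [0.575, 0.01])]
scene hook_grip [(0.65, [212.0, 354.2], [0.477, 0.319])]
scene hook_toe [(0.72, [225.0, 354.2], [0.459, 0.327]), (0.27, [246.8, 246.6], [0.706, 0.027])]
scene rest_top [(0.83, [195.2, 310.1], [0.44, 0.151]), (0.81, [186.5, 348.2], [0.336, 0.263]), (0.78, [214.5, 354.8], [0.472, 0.322]), (0.67, [206.6, 392.7], [0.378, 0.435])]
scene unit [(0.6, [246.6, 246.7], [0.683, 0.016])]
scene ramekin [(0.84, [193.0, 191.4], [0.521, -0.299])]
scene box [(0.61, [269.9, 379.6], [0.598, 0.452]), (0.37, [214.3, 351.1], [0.38, 0.299])]
scene spoon [(0.54, [191.8, 148.0], [0.586, -0.458])]
scene tray [(0.68, [228.7, 256.6], [0.592, 0.012]), (0.67, [194.7, 193.6], [0.526, -0.286])]
```

View pics/top.png

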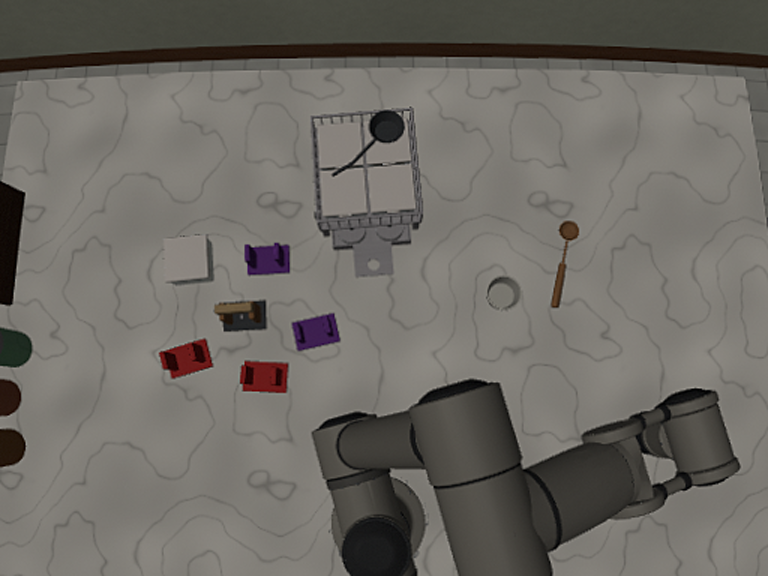

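```bash
python3 - <<'E'
from h import *
a=capture("scene");save(a,"sc.png",(110,140,430,300),2.5)
E
```

```text
(no output)
```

View pics/sc.png

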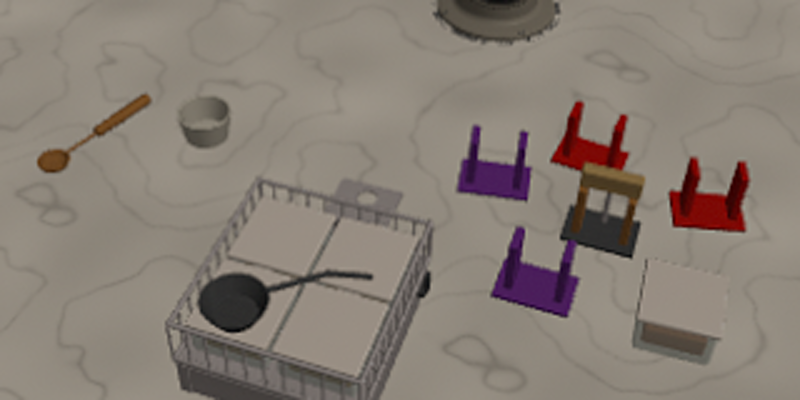

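The candidates for the rest, in top-view pixels, are purple (267,259) and (316,331), red (186,357) and (264,376), and the wooden/grey one (240,314). The wooden/grey one is the right one because it has wooden posts and carries the hook, which the enlarged crop confirms at (603,210). The tray hole is at (374,265), at the front of the basket. I'll start moving.

>>> {"method": "apply_moves", "body": {"commands": [1, 1, 0.2, 0, -1, 1, 1, 0.2, 0, -1, 1, 1, 0.2, 0, -1, 1, 1, 0.2, 0, -1, 1, 1, 0.2, 0, -1]}}

```text
clock: 1.52
eef_pos: [0.307, -0.4378, 0.2312]
tool_rot: [0.0, 0.895, 0.446, -0.0]
contact_force: [0.7, -0.0, 0.3]
grip_width: 1.0
finger_force: 0.0
```

>>> {"method": "apply_moves", "body": {"commands": [1, 1, 0.2, 0, -1, 1, 1, 0.2, 0, -1, 1, 1, 0.2, 0, -1, 1, 1, 0.2, 0, -1, 1, 1, 0.2, 0, -1]}}

```text
clock: 1.93
eef_pos: [0.3678, -0.3568, 0.2312]
tool_rot: [0.0, 0.757, 0.654, -0.0]
contact_force: [1.3, -0.5, 0.7]
grip_width: 1.001
finger_force: 0.0
```

>>> {"method": "apply_moves", "body": {"commands": [1, 1, 0.2, 0, -1, 1, 1, 0.2, 0, -0.5, 1, 1, 0, 0, 0, 1, 1, 0, 0, 0, 1, 1, 0, 0, 0]}}

```text
clock: 2.35
eef_pos: [0.3791, -0.2576, 0.2313]
tool_rot: [0.0, 0.707, 0.707, -0.0]
contact_force: [-0.2, -0.3, -0.6]
grip_width: 1.001
finger_force: 0.0
```

>>> {"method": "apply_moves", "body": {"commands": [1, 1, 0.4, 0, 0, 1, 1, 0.4, 0, 0, 1, 1, 0.4, 0, 0, 1, 1, 0.4, 0, 0, 1, 1, 0.4, 0, 0]}}

```text
clock: 2.77
eef_pos: [0.4195, -0.1577, 0.2314]
tool_rot: [0.0, 0.707, 0.707, 0.0]
contact_force: [-0.0, -0.2, -0.4]
grip_width: 0.998
finger_force: 0.0
```

>>> {"method": "apply_moves", "body": {"commands": [1, 1, 0.2, 0, 0, 1, 1, 0.2, 0, 0, 1, 1, 0.2, 0, 0, 1, 1, 0.2, 0, 0, 1, 1, 0.2, 0, 0]}}

```text
clock: 3.18
eef_pos: [0.4394, -0.0577, 0.2314]
tool_rot: [0.0, 0.707, 0.707, 0.0]
contact_force: [0.0, -0.8, 0.4]
grip_width: 0.999
finger_force: 0.0
```

>>> {"method": "apply_moves", "body": {"commands": [1, 1, 0, 0, 0, 1, 1, 0, 0, 0, 1, 1, 0, 0, 0, 1, 0.5, 0, 0, 0, 1, 0, 0, 0, 0]}}

```text
clock: 3.6
eef_pos: [0.4393, 0.0127, 0.2314]
tool_rot: [-0.0, 0.707, 0.708, 0.0]
contact_force: [-0.9, -0.6, 0.2]
grip_width: 0.996
finger_force: 0.0
```

```bash
python3 - <<'E'
from h import *
print(get_state()["eef_pos"])
p=capture("wrist");t=capture("top");np.save("w1.npy",p,allow_pickle=True);save(p,"w1.png",None,1.5)
print(-np.array(p["R"]).T@p["t"],np.round(p["R"],2).tolist())
for n,pp in(("w",p),("t",t)):
  for q,z in {"tray_hole":.048,"unit":0,"hook_grip":.103,"rest_top":.088}.items():
    print(n,q,[(round(d["score"],2),np.round(d["centre"],1).tolist(),np.round(atz(pp,d["centre"],z),4)[:2].tolist()) for d in place_of(pp,q)[:5]])
E
```

```text
[0.43925843 0.01274994 0.23138467]
[0.43965918 0.08571246 0.37508807] [[1.0, 0.0, -0.0], [0.0, -0.96, 0.28], [-0.0, -0.28, -0.96]]
w tray_hole [(0.98, [171.5, 391.4], [0.5903, 0.01])]
w unit []
w hook_grip []
w rest_top [(0.71, [24.0, 252.3], [0.4377, 0.1469])]
t tray_hole [(0.57, [202.8, 160.4], [0.4926, 0.3163]), (0.55, [178.6, 249.1], [0.5779, 0.0069])]
t unit [(0.68, [154.5, 247.0], [0.679, 0.0155])]
t hook_grip [(0.65, [205.7, 154.5], [0.4738, 0.3229])]
t rest_top [(0.84, [206.1, 160.0], [0.4748, 0.3077]), (0.83, [235.2, 116.2], [0.3753, 0.4548]), (0.73, [165.5, 174.3], [0.616, 0.2636]), (0.72, [251.6, 175.0], [0.322, 0.2518]), (0.57, [219.2, 207.8], [0.4304, 0.1442])]
```

View pics/w1.png

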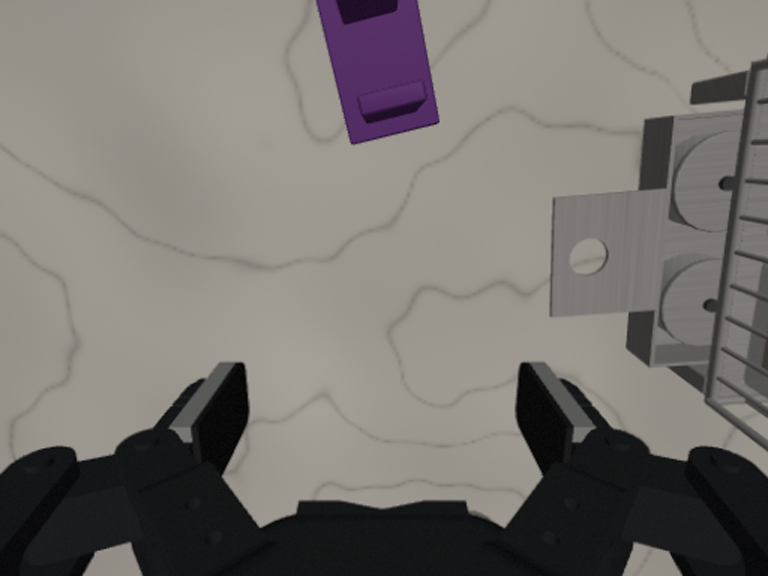

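The wrist view shows the flange with its front edge from (553,198) to (551,316) and the hole at (588,257). The purple rest is off to one side. Next I'll work out the tray axis and move on to the hook.

```bash
python3 - <<'E'
from h import *
p=np.load("w1.npy",allow_pickle=True).item()
g=p["color"].astype(int)
f=lambda x,y:atz(p,[y/1.5,x/1.5],.048)[:2]
for nm,a in dict(FL=(553,198),FR=(551,316),BL=(640,192),BR=(640,312),hole=(588,257)).items(): print(nm,np.round(f(*a),4))
a=f(551,316);b=f(553,198);print("front edge yaw",np.arctan2(-(b-a)[0],(b-a)[1]))
for u,v in(((553,198),(640,192)),((551,316),(640,312))):
  d=f(*v)-f(*u);print("side yaw",np.arctan2(d[1],d[0]))
E
```

```text
FL [0.5608 0.053 ]
FR [ 0.5689 -0.0359]
BL [0.6209 0.0569]
BR [ 0.6355 -0.0325]
hole [0.5909 0.0102]
front edge yaw 0.09097320459894771
side yaw 0.06571374221546049
side yaw 0.05066558785578243
```

>>> {"method": "apply_moves", "body": {"commands": [1, 1, 0.1, 0, 0, 1, 1, 0.1, 0, 0, 1, 1, 0.1, 0, 0, 1, 1, 0.1, 0, 0, 1, 1, 0.1, 0, 0]}}

```text
clock: 4.52
eef_pos: [0.4496, 0.112, 0.2313]
tool_rot: [0.0, 0.708, 0.707, -0.0]
contact_force: [0.6, -0.4, 0.1]
grip_width: 0.998
finger_force: 0.0
```

>>> {"method": "apply_moves", "body": {"commands": [1, 1, 0.1, 0, 0, 1, 1, 0.1, 0, 0, 1, 1, 0.1, 0, 0, 1, 1, 0.1, 0, 0, 1, 0, 0, 0, 0]}}

```text
clock: 4.93
eef_pos: [0.4577, 0.1939, 0.2312]
tool_rot: [-0.0, 0.707, 0.708, 0.001]
contact_force: [0.5, -0.8, -0.8]
grip_width: 0.998
finger_force: 0.0
```

```bash
python3 - <<'E'
from h import *
print(get_state()["eef_pos"])
p=capture("wrist");np.save("w2.npy",p,allow_pickle=True);save(p,"w2.png",None,1.5)
for q,z in {"hook_grip":.103,"rest_top":.088,"hook_toe":.028,"hook":.103}.items():
    print(q,[(round(d["score"],2),np.round(d["centre"],1).tolist(),np.round(atz(p,d["centre"],z),4)[:2].tolist()) for d in place_of(p,q)[:5]])
E
```

```text
[0.4577273  0.19385033 0.23116399]
hook_grip [(0.62, [29.9, 277.5], [0.4766, 0.3207])]
rest_top [(0.97, [100.8, 427.2], [0.6136, 0.2657]), (0.84, [36.9, 272.8], [0.4737, 0.3183]), (0.68, [99.7, 112.3], [0.3298, 0.2667]), (0.6, [224.4, 235.5], [0.4387, 0.1452])]
hook_toe [(0.85, [48.3, 266.6], [0.4707, 0.3184])]
hook [(0.72, [29.7, 278.8], [0.4776, 0.3208])]
```

View pics/w2.png

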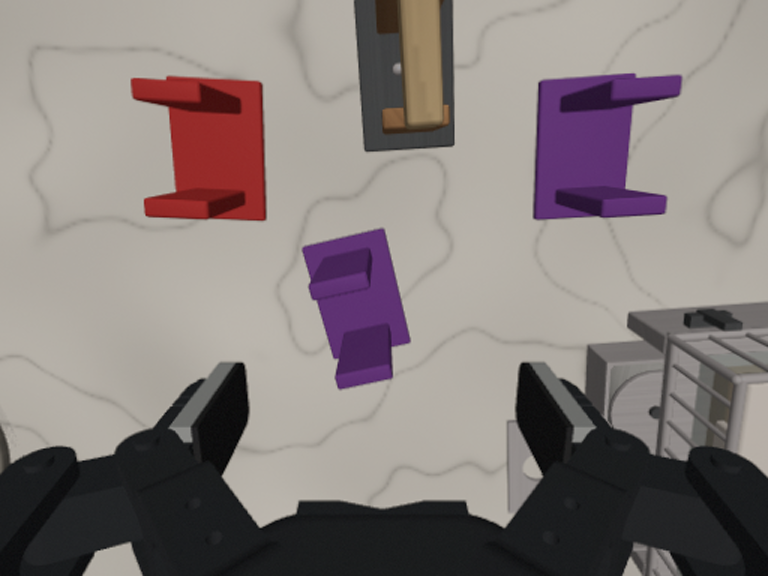

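The handle runs up the picture at (423,60), and the toe shows to its left at (398,70), which is world -x as needed. The rest is turned by about +0.06. I'll go nearer with that yaw.

>>> {"method": "apply_moves", "body": {"commands": [1, 1, 0.3, 0, -0.2, 1, 1, 0.3, 0, -0.2, 1, 1, 0.3, 0, -0.2, 1, 0.5, 0, 0, 0, 1, 0, 0, 0, 0]}}

```text
clock: 5.6
eef_pos: [0.4736, 0.2623, 0.231]
tool_rot: [-0.0, 0.686, 0.728, -0.0]
contact_force: [0.1, 0.6, 0.1]
grip_width: 1.0
finger_force: 0.0
```

```bash
python3 - <<'E'
from h import *
print(get_state()["eef_pos"],get_state()["tool_rot"])
p=capture("wrist");np.save("w3.npy",p,allow_pickle=True);save(p,"w3.png",None,1.5)
for q,z in {"hook_grip":.103,"rest_top":.088,"hook_toe":.028,"hook":.103}.items():
    print(q,[(round(d["score"],2),np.round(d["centre"],1).tolist(),np.round(atz(p,d["centre"],z),4)[:2].tolist()) for d in place_of(p,q)[:5]])
E
```

```text
[0.4736483  0.26234032 0.2310135 ] [-1.49881197e-04  6.85803223e-01  7.27786990e-01 -1.20216254e-04]
hook_grip [(0.93, [117.8, 260.5], [0.4758, 0.3206]), (0.61, [361.9, 332.2], [0.5724, 0.0606])]
rest_top [(0.98, [183.7, 396.8], [0.6129, 0.2648]), (0.74, [281.4, 218.0], [0.4413, 0.1451]), (0.67, [115.8, 255.3], [0.4713, 0.3213]), (0.64, [165.9, 103.8], [0.329, 0.2658])]
hook_toe [(0.93, [116.6, 251.1], [0.4669, 0.3173]), (0.74, [359.8, 329.8], [0.5969, -0.0117]), (0.6, [118.4, 257.9], [0.4746, 0.3158])]
hook [(0.72, [115.4, 261.6], [0.4766, 0.3227])]
```

View pics/w3.png

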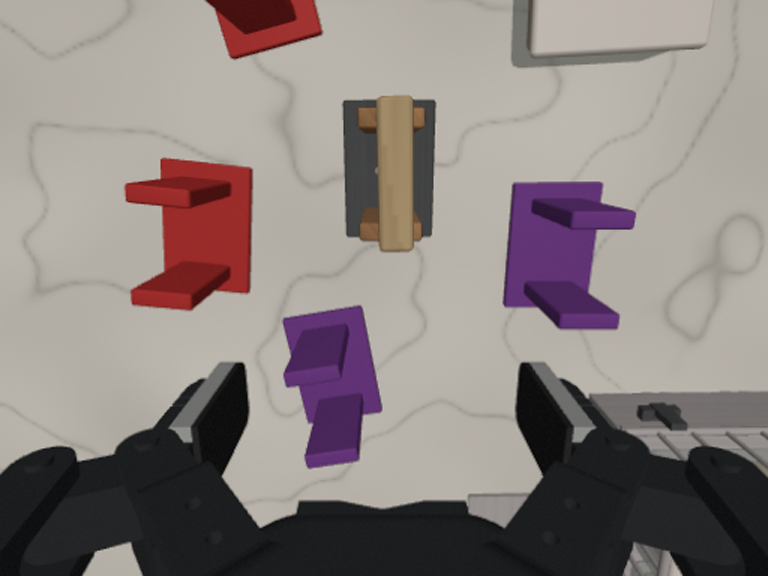

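```bash
python3 - <<'E'
from h import *
p=np.load("w3.npy",allow_pickle=True).item()
f=lambda x,y,z:atz(p,[y/1.5,x/1.5],z)[:2]
a=f(395.5,248,.118);b=f(395,97,.118)
print("handle ctr",(a+b)/2,"len",np.linalg.norm(b-a),"yaw",np.arctan2(-(b-a)[0],(b-a)[1]))
for l in (378,412.5): print(f(l,173,.118))
a=f(391,230,.088);b=f(391.5,113,.088);print("posts",(a+b)/2,np.arctan2(-(b-a)[0],(b-a)[1]))
a=f(389.5,236,.008);b=f(389.5,100,.008);print("base",(a+b)/2,np.linalg.norm(b-a),np.arctan2(-(b-a)[0],(b-a)[1]))
E
```

```text
handle ctr [0.47794625 0.32185754] len 0.08036138110472145 yaw 0.07078992366958106
[0.4683907  0.32297661]
[0.48727019 0.3240785 ]
posts [0.47632785 0.32161132] 0.06037433626467268
base [0.47661731 0.3198048 ] 0.10275911195319844 0.0636557385483691
```

>>> {"method": "apply_moves", "body": {"commands": [1, 0.98, 0.12, 0, 0, 1, 0.98, 0.12, 0, 0, 1, 0.98, 0.12, 0.5, 0, 1, 0, 0, 1, 0, 1, 0, 0, 1, 0], "newtons": 120}}

```text
clock: 6.27
eef_pos: [0.4779, 0.3211, 0.1813]
tool_rot: [0.0, 0.686, 0.728, 0.001]
contact_force: [0.2, -1.0, -0.6]
grip_width: 0.999
finger_force: 0.0
```

>>> {"method": "apply_moves", "body": {"commands": [1, 0, 0, 1, 0, 1, 0, 0, 1, 0, 1, 0, 0, 1, 0, 1, 0, 0, 0, 0, 1, 0, 0, 0, 0]}}

```text
clock: 6.68
eef_pos: [0.4773, 0.3199, 0.1209]
tool_rot: [-0.0, 0.686, 0.727, -0.001]
contact_force: [1.2, -0.2, 0.4]
grip_width: 1.0
finger_force: 0.0
```

```bash
python3 - <<'E'
from h import *
print(get_state()["eef_pos"],get_state()["contact_force"])
p=capture("wrist");np.save("w4.npy",p,allow_pickle=True);save(p,"w4.png",None,1.5)
for q,z in {"hook_grip":.103,"rest_top":.088}.items():
    print(q,[(round(d["score"],2),np.round(d["centre"],1).tolist(),np.round(atz(p,d["centre"],z),4)[:2].tolist()) for d in place_of(p,q)[:5]])
E
```

```text
[0.4772772  0.31990569 0.12093264] [ 1.18877415 -0.23929031  0.37246571]
hook_grip [(0.76, [229.3, 252.5], [0.4764, 0.3211])]
rest_top [(0.91, [284.3, 24.7], [0.3286, 0.2667])]
```

View pics/w4.png

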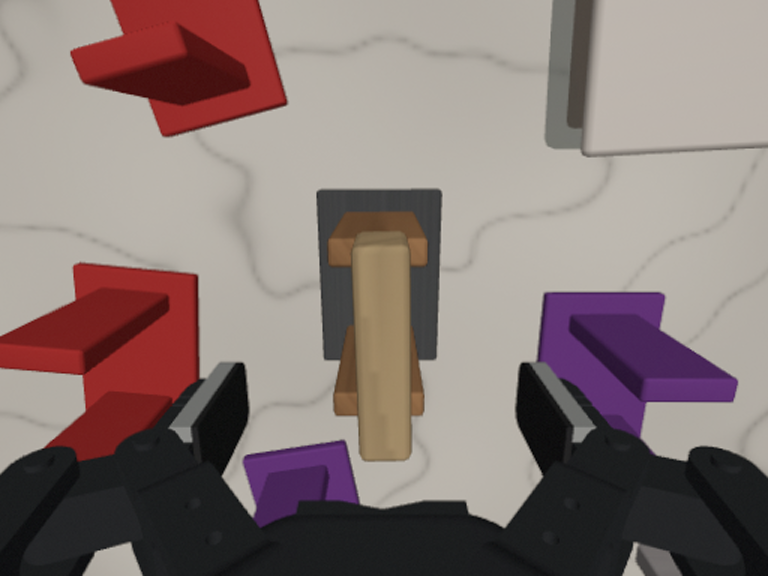

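The handle, (381,235) to (387,460), lies centred between the open fingers. Time to descend and grip.

>>> {"method": "apply_moves", "body": {"commands": [1, 0.05, 0, 1, 0, 1, 0, 0, 0.9, 0, 1, 0, 0, 0, 0, 0, 0, 0, 0, 0, 0, 0, 0, 0, 0], "newtons": 120}}

```text
clock: 7.25
eef_pos: [0.4783, 0.3221, 0.0848]
tool_rot: [0.0, 0.686, 0.728, 0.001]
contact_force: [0.6, 0.2, 0.2]
grip_width: 0.746
finger_force: 0.0
```

>>> {"method": "apply_moves", "body": {"commands": [0, 0, 0, 0, 0, 0, 0, 0, 0, 0, 0, 0, 0, 0, 0, 0, 0, 0, 0, 0, 0, 0, 0, 0, 0]}}

```text
clock: 7.67
eef_pos: [0.478, 0.322, 0.0843]
tool_rot: [0.0, 0.686, 0.728, 0.001]
contact_force: [-0.5, -0.8, 6.3]
grip_width: 0.215
finger_force: 117.3
```

>>> {"method": "apply_moves", "body": {"commands": [0, 0, 0, 0, 0, 0, 0, 0, 0, 0, 0, 0, 0, -0.2, 0, 0, 0, 0, -0.2, 0, 0, 0, 0, 0, 0]}}

```text
clock: 8.08
eef_pos: [0.4778, 0.3219, 0.092]
tool_rot: [0.0, 0.686, 0.728, 0.0]
contact_force: [-0.3, 0.3, -1.5]
grip_width: 0.219
finger_force: 116.9
```

Gripped. Now I'll lift clear of everything and carry it towards the tray.

>>> {"method": "apply_moves", "body": {"commands": [0, 0, 0, -1, 0, 0, 0, 0, -1, 0, 0, 0, 0, -1, 0, 0, 0, 0, -1, 0, 0, 0, 0, -1, 0]}}

```text
clock: 8.5
eef_pos: [0.4772, 0.3216, 0.192]
tool_rot: [-0.0, 0.686, 0.728, -0.0]
contact_force: [0.4, 0.1, -1.0]
grip_width: 0.216
finger_force: 117.0
```

>>> {"method": "apply_moves", "body": {"commands": [0, -1, 0.3, 0, 0, 0, -1, 0.3, 0, 0, 0, -1, 0.3, 0, 0, 0, -1, 0.3, 0, 0, 0, -1, 0.3, 0, 0]}}

```text
clock: 8.92
eef_pos: [0.5134, 0.2228, 0.1912]
tool_rot: [-0.0, 0.686, 0.728, -0.0]
contact_force: [0.3, 0.3, -0.2]
grip_width: 0.218
finger_force: 117.0
```

>>> {"method": "apply_moves", "body": {"commands": [0, -1, 0.3, 0, 0, 0, -1, 0.3, 0, 0, 0, -1, 0.3, 0, 0, 0, -1, 0.1, 0, 0, 0, 0, 0, 0, 0]}}

```text
clock: 9.33
eef_pos: [0.5386, 0.1418, 0.191]
tool_rot: [0.0, 0.687, 0.727, -0.001]
contact_force: [-0.6, 0.6, -1.7]
grip_width: 0.213
finger_force: 117.1
```

```bash
python3 - <<'E'
from h import *
s=get_state();print(s["eef_pos"],s["tool_rot"],s["grip_width"])
p=capture("wrist");np.save("w5.npy",p,allow_pickle=True);save(p,"w5.png",None,1.5)
for q,z in {"tray_hole":.048,"hook_grip":.0187+s["eef_pos"][2],"hook_toe":s["eef_pos"][2]+.0187-.075}.items():
    print(q,[(round(d["score"],2),np.round(d["centre"],1).tolist(),np.round(atz(p,d["centre"],z),4)[:2].tolist()) for d in place_of(p,q)[:5]])
E
```

```text
[0.53862613 0.14181414 0.19101488] [ 4.02880513e-04  6.87006946e-01  7.26650460e-01 -6.34627584e-04] 0.21300562146870292
tray_hole []
hook_grip [(0.95, [264.9, 253.1], [0.5385, 0.1415]), (0.33, [263.4, 253.7], [0.5387, 0.1423])]
hook_toe []
```

View pics/w5.png

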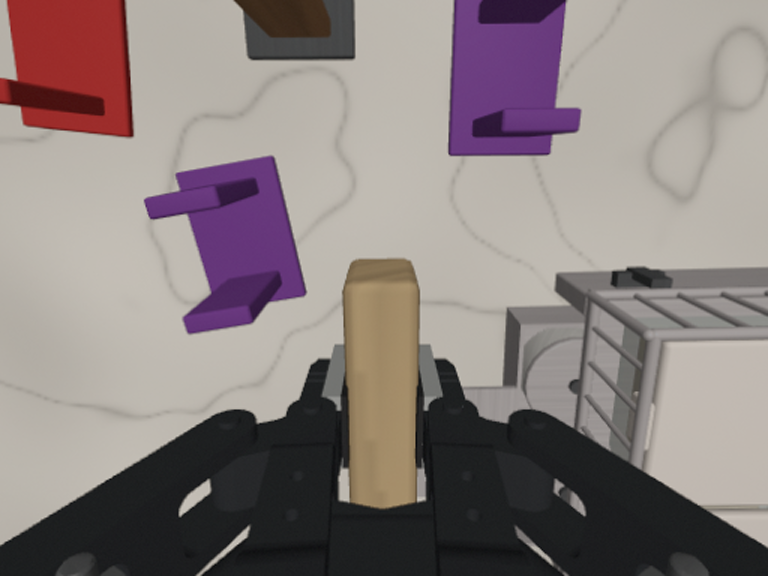

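The hook sits square in the fingers and its handle is centred at (382,385). The hole is hidden here, so I'll step to where it shows.

>>> {"method": "apply_moves", "body": {"commands": [0, -1, -0.3, 0, 0, 0, -1, -0.3, 0, 0, 0, -1, -0.3, 0, 0, 0, -1, -0.3, 0, 0, 0, -1, -0.3, 0, 0]}}

```text
clock: 9.95
eef_pos: [0.5135, 0.0437, 0.1913]
tool_rot: [-0.0, 0.685, 0.728, 0.0]
contact_force: [0.3, 0.3, -1.4]
grip_width: 0.219
finger_force: 117.1
```

>>> {"method": "apply_moves", "body": {"commands": [0, -1, -0.3, 0, 0, 0, -1, -0.3, 0, 0, 0, -1, -0.3, 0, 0, 0, 0, 0, 0, 0, 0, 0, 0, 0, 0]}}

```text
clock: 10.37
eef_pos: [0.4995, -0.0173, 0.1914]
tool_rot: [-0.0, 0.686, 0.727, 0.0]
contact_force: [-0.2, -0.4, -0.4]
grip_width: 0.216
finger_force: 117.1
```

```bash
python3 - <<'E'
from h import *
s=get_state();print(s["eef_pos"],s["tool_rot"],s["grip_width"])
p=capture("wrist");np.save("w6.npy",p,allow_pickle=True);save(p,"w6.png",None,1.5)
for q,z in {"tray_hole":.048,"hook_grip":.0187+s["eef_pos"][2],"hook_toe":s["eef_pos"][2]+.0187-.075}.items():
    print(q,[(round(d["score"],2),np.round(d["centre"],1).tolist(),np.round(atz(p,d["centre"],z),4)[:2].tolist()) for d in place_of(p,q)[:5]])
E
```

```text
[ 0.49949561 -0.01728054  0.19140245] [-9.23268154e-06  6.86221903e-01  7.27392237e-01  1.83316508e-04] 0.21609380748019175
tray_hole [(0.57, [154.8, 353.9], [0.5932, 0.0109]), (0.5, [266.5, 255.9], [0.507, -0.1143])]
hook_grip [(0.93, [267.3, 253.1], [0.4994, -0.0189])]
hook_toe []
```

View pics/w6.png

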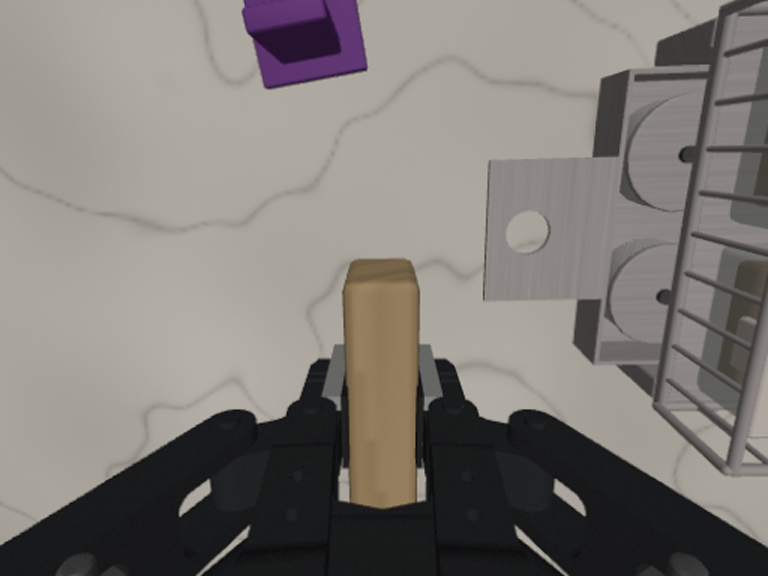

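The flange corners are at (489,160) and (484,300), and the hole is at about (527,232). I'll measure it precisely.

```bash
python3 - <<'E'
from h import *
p=np.load("w6.npy",allow_pickle=True).item()
f=lambda x,y,z=.048:atz(p,[(y+.5)/1.5-.5,(x+.5)/1.5-.5],z)[:2]
h=f(527.5,232.5)
FL,FR,BL,BR=f(489,160),f(484,300),f(610,157.5),f(590,299)
print("hole",h,"front mid",(FL+FR)/2,"w",np.linalg.norm(FL-FR))
d=FL-FR;print("yaw",np.arctan2(-d[0],d[1]),[np.arctan2((b-a)[1],(b-a)[0]) for a,b in((FL,BL),(FR,BR))])
# hole ellipse: model circle at top face, check projected extents
for X in([.5926+.014,.0105],[.5926-.014,.0105],[.5926,.0245],[.5926,-.0035]): 
  r=proj(p,X+[.048]);print([(r[1]+.5)*1.5-.5,(r[0]+.5)*1.5-.5])
c=p["color"].astype(int);print(c[150:160,328:372:2].sum(2)//3)
E
```

```text
hole [0.59089779 0.01074366] front mid [0.56491287 0.00886088] w 0.0896117273360378
yaw 0.08838725412160219 [np.float64(0.07315110555120208), np.float64(0.06798073495746738)]
[552.0999999999999, 234.25]
[508.15000000000003, 231.85000000000002]
[533.5, 210.85000000000002]
[526.75, 254.5]
[[137 139 139 136 137 146 164 164 164 163 163 163 162 162 162 161 162 161
  154 103 136 135]
 [137 139 139 136 137 157 164 163 164 163 163 162 162 162 162 161 161 161
  161  92 137 135]
 [138 138 138 136 137 162 163 163 164 163 162 162 162 162 162 162 162 161
  161  93 136 136]
 [137 137 139 136 137 162 163 164 163 163 162 162 162 162 162 162 161 160
  161  97 136 135]
 [137 138 138 135 137 163 163 163 163 163 163 162 162 162 161 162 161 160
  160  89 136 135]
 [138 138 138 135 137 164 163 163 163 163 162 162 162 162 161 161 161 160
  151  91 136 135]
 [138 138 138 136 136 163 163 163 163 163 162 163 162 161 160 160 159 160
  145 105 136 136]
 [139 137 138 135 137 163 164 163 163 163 163 162 160 160 160 159 158 158
  128 120 136 136]
 [138 138 138 135 136 162 163 164 163 163 161 160 160 159 158 156 155 154
  110 126 136 136]
 [138 137 138 136 137 164 163 164 163 162 161 158 157 155 155 153 151 148
   95 132 136 136]]
```

>>> {"method": "apply_moves", "body": {"commands": [0, 0.22, 0.98, 0, -0.17, 0, 0.22, 0.98, 0, 0, 0, 0.22, 0.98, 0, 0, 0, 0.22, 0.98, 0, 0, 0, 0.22, 0.98, 0, 0]}}

```text
clock: 10.98
eef_pos: [0.5966, 0.013, 0.1911]
tool_rot: [-0.0, 0.679, 0.734, -0.0]
contact_force: [-0.7, -1.0, -0.1]
grip_width: 0.215
finger_force: 117.3
```

>>> {"method": "apply_moves", "body": {"commands": [0, 0, 0, 1, 0, 0, 0, 0, 1, 0, 0, 0, 0, 1, 0, 0, 0, 0, 0.5, 0, 0, 0, 0, 0, 0]}}

```text
clock: 11.4
eef_pos: [0.5942, 0.0125, 0.1187]
tool_rot: [-0.002, 0.679, 0.734, -0.002]
contact_force: [-0.9, -0.2, -1.2]
grip_width: 0.22
finger_force: 117.4
```

```bash
python3 - <<'E'
from h import *
s=get_state();print(s["eef_pos"],s["tool_rot"],s["contact_force"])
t=s["eef_pos"]
for n in("scene","top"):
  p=capture(n);np.save("n_"+n+".npy",p,allow_pickle=True)
  r=proj(p,[t[0],t[1],.06]);print(n,r,[ (q,[(round(d["score"],2),np.round(d["centre"],1).tolist()) for d in place_of(p,q)[:2]]) for q in("tray_hole","hook_toe","hook_grip")], "exp hole",proj(p,[.5913,.0107,.048]),"exp toe",proj(p,[t[0]-.009,t[1]-.002,t[2]-.0563]))
  if n=="scene": save(p,"n.png",(200,150,330,250),6)
E
```

```text
[0.59419786 0.01246878 0.11865496] [-0.0020701   0.67934182  0.73381746 -0.00152997] [-0.90474665 -0.24918988 -1.22651693]
scene [217.1, 256.6] [('tray_hole', [(0.75, [220.2, 256.4])]), ('hook_toe', [(0.61, [215.5, 257.1])]), ('hook_grip', [(0.66, [201.6, 253.0]), (0.66, [193.8, 192.0])])] exp hole [218.9, 256.4] exp toe [214.7, 257.1]
top [173.3, 247.4] [('tray_hole', []), ('hook_toe', []), ('hook_grip', [(0.55, [169.7, 249.1])])] exp hole [174.9, 248.0] exp toe [175.6, 248.0]
```

View pics/n.png

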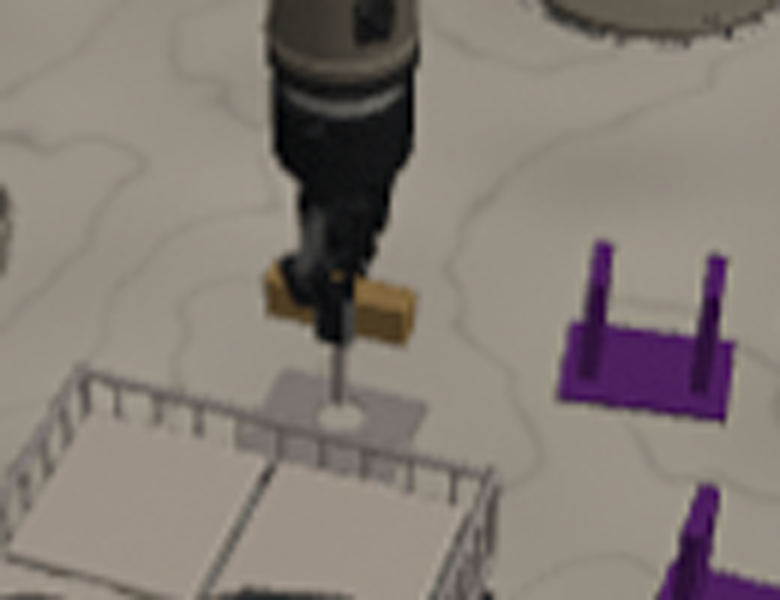

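The stem stands over the hole at (337,410), and the networks agree with the expected pixels. I'll lower slowly and watch the force.

>>> {"method": "apply_moves", "body": {"commands": [0, 0, 0, 0, 0, 0, 0, 0, 0.15, 0, 0, 0, 0, 0.15, 0, 0, 0, 0, 0, 0, 0, 0, 0, 0, 0]}}

```text
clock: 12.22
eef_pos: [0.5954, 0.0115, 0.1149]
tool_rot: [-0.0, 0.68, 0.733, -0.0]
contact_force: [1.4, -0.8, -1.2]
grip_width: 0.219
finger_force: 117.4
```

>>> {"method": "apply_moves", "body": {"commands": [0, 0, 0, 0.08, 0, 0, 0, 0, 0.08, 0, 0, 0, 0, 0.07, 0, 0, 0, 0, 0.05, 0, 0, 0, 0, 0.05, 0]}}

```text
clock: 12.63
eef_pos: [0.5956, 0.0115, 0.1085]
tool_rot: [-0.0, 0.68, 0.733, -0.0]
contact_force: [-0.8, -0.1, -0.3]
grip_width: 0.22
finger_force: 117.4
```

>>> {"method": "apply_moves", "body": {"commands": [0, 0, 0, 0.04, 0, 0, 0, 0, 0.04, 0, 0, 0, 0, 0.04, 0, 0, 0, 0, 0.04, 0, 0, 0, 0, 0, 0]}}

```text
clock: 13.05
eef_pos: [0.5956, 0.0115, 0.1053]
tool_rot: [-0.0, 0.68, 0.733, -0.0]
contact_force: [0.8, 0.0, -0.1]
grip_width: 0.223
finger_force: 117.4
```

>>> {"method": "apply_moves", "body": {"commands": [0, 0, 0, 0.06, 0, 0, 0, 0, 0.06, 0, 0, 0, 0, 0.06, 0, 0, 0, 0, 0.06, 0, 0, 0, 0, 0.06, 0]}}

```text
clock: 13.47
eef_pos: [0.5957, 0.0115, 0.0993]
tool_rot: [0.0, 0.68, 0.733, -0.0]
contact_force: [0.0, 0.3, -1.1]
grip_width: 0.215
finger_force: 117.4
```

>>> {"method": "apply_moves", "body": {"commands": [0, 0, 0, 0.2, 0, 0, 0, 0, 0.25, 0, 0, 0, 0, 0.25, 0, 0, 0, 0, 0.2, 0, 0, 0, 0, 0, 0]}}

```text
clock: 13.88
eef_pos: [0.595, 0.0115, 0.0802]
tool_rot: [-0.001, 0.68, 0.733, -0.001]
contact_force: [0.6, -0.4, -0.9]
grip_width: 0.222
finger_force: 117.4
```

>>> {"method": "apply_moves", "body": {"commands": [0, 0, -0.1, 0, 0, 0, 0, -0.15, 0, 0, 0, 0, -0.15, 0, 0, 0, 0, -0.15, 0, 0, 0, 0, -0.1, 0, 0]}}

```text
clock: 14.3
eef_pos: [0.5823, 0.0105, 0.0817]
tool_rot: [0.0, 0.68, 0.733, 0.0]
contact_force: [-0.2, -0.3, -1.3]
grip_width: 0.219
finger_force: 117.4
```

>>> {"method": "apply_moves", "body": {"commands": [0, 0, -0.1, 0, 0, 0, 0, -0.1, 0, 0, 0, 0, -0.1, 0, 0, 0, 0, -0.1, 0, 0, 0, 0, -0.1, 0, 0]}}

```text
clock: 14.72
eef_pos: [0.5731, 0.0097, 0.0817]
tool_rot: [0.001, 0.68, 0.733, 0.0]
contact_force: [2.6, 0.8, -1.3]
grip_width: 0.221
finger_force: 117.0
```

>>> {"method": "apply_moves", "body": {"commands": [0, 0, -0.25, 0, 0, 0, 0, -0.3, 0, 0, 0, 0, -0.3, 0, 0, 0, 0, -0.3, 0, 0, 0, 0, -0.3, 0, 0]}}

```text
clock: 15.13
eef_pos: [0.5432, 0.0073, 0.0817]
tool_rot: [0.0, 0.68, 0.733, 0.0]
contact_force: [2.8, -0.8, -0.4]
grip_width: 0.221
finger_force: 117.0
```

>>> {"method": "apply_moves", "body": {"commands": [0, 0, -0.3, 0, 0, 0, 0, -0.3, 0, 0, 0, 0, -0.25, 0, 0, 0, 0, -0.2, 0, 0, 0, 0, -0.15, 0, 0]}}

```text
clock: 15.55
eef_pos: [0.5193, 0.0057, 0.0815]
tool_rot: [-0.0, 0.68, 0.733, -0.0]
contact_force: [3.0, 0.0, -0.6]
grip_width: 0.216
finger_force: 117.1
```

>>> {"method": "apply_moves", "body": {"commands": [0, 0, -0.15, 0, 0, 0, 0, -0.15, 0, 0, 0, 0, -0.15, 0, 0, 0, 0, -0.15, 0, 0, 0, 0, -0.15, 0, 0]}}

```text
clock: 15.97
eef_pos: [0.5047, 0.0045, 0.0815]
tool_rot: [0.0, 0.68, 0.733, -0.0]
contact_force: [2.4, -0.2, -0.1]
grip_width: 0.214
finger_force: 117.1
```

>>> {"method": "apply_moves", "body": {"commands": [0, 0, -0.06, 0, 0, 0, 0, -0.06, 0, 0, 0, 0, -0.06, 0, 0, 0, 0, -0.06, 0, 0, 0, 0, -0.06, 0, 0]}}

```text
clock: 16.38
eef_pos: [0.4989, 0.0041, 0.0814]
tool_rot: [-0.0, 0.68, 0.733, -0.0]
contact_force: [2.7, -0.2, -0.9]
grip_width: 0.216
finger_force: 117.2
```

>>> {"method": "apply_moves", "body": {"commands": [0, 0, -0.06, 0, 0, 0, 0, -0.06, 0, 0, 0, 0, -0.06, 0, 0, 0, 0, -0.06, 0, 0, 0, 0, -0.06, 0, 0]}}

```text
clock: 16.8
eef_pos: [0.4928, 0.0037, 0.0814]
tool_rot: [-0.0, 0.68, 0.733, -0.0]
contact_force: [3.2, 0.5, -1.4]
grip_width: 0.218
finger_force: 117.2
```

>>> {"method": "apply_moves", "body": {"commands": [0, 0, -0.06, 0, 0, 0, 0, -0.06, 0, 0, 0, 0, -0.06, 0, 0, 0, 0, -0.06, 0, 0, 0, 0, -0.06, 0, 0]}}

```text
clock: 17.22
eef_pos: [0.4868, 0.0032, 0.0815]
tool_rot: [0.0, 0.68, 0.733, -0.0]
contact_force: [2.8, -1.0, -1.0]
grip_width: 0.219
finger_force: 117.2
```

>>> {"method": "apply_moves", "body": {"commands": [0, 0, -0.06, 0, 0, 0, 0, -0.06, 0, 0, 0, 0, -0.06, 0, 0, 0, 0, -0.06, 0, 0, 0, 0, -0.06, 0, 0]}}

```text
clock: 17.63
eef_pos: [0.4815, 0.0027, 0.0816]
tool_rot: [0.001, 0.68, 0.733, 0.0]
contact_force: [5.9, 0.9, -3.7]
grip_width: 0.219
finger_force: 117.0
```

The catch is felt, since the force has risen to about 6–7 N. From here the steps are fine.

>>> {"method": "apply_moves", "body": {"commands": [0, 0, -0.025, 0, 0, 0, 0, -0.025, 0, 0, 0, 0, -0.025, 0, 0, 0, 0, -0.025, 0, 0, 0, 0, 0, 0, 0]}}

```text
clock: 18.05
eef_pos: [0.4803, 0.0026, 0.0817]
tool_rot: [0.001, 0.68, 0.733, 0.001]
contact_force: [6.8, 0.7, -5.1]
grip_width: 0.217
finger_force: 117.0
```

>>> {"method": "apply_moves", "body": {"commands": [0, 0, -0.025, 0.015, 0, 0, 0, -0.025, 0, 0, 0, 0, -0.025, 0, 0, 0, 0, -0.025, 0, 0, 0, 0, -0.025, 0, 0]}}

```text
clock: 18.47
eef_pos: [0.4782, 0.0024, 0.0816]
tool_rot: [0.002, 0.68, 0.733, 0.001]
contact_force: [6.9, 0.4, -3.0]
grip_width: 0.213
finger_force: 117.3
```

>>> {"method": "apply_moves", "body": {"commands": [0, 0, -0.025, 0.01, 0, 0, 0, -0.025, 0, 0, 0, 0, -0.025, 0, 0, 0, 0, -0.025, 0, 0, 0, 0, -0.025, 0, 0]}}

```text
clock: 18.88
eef_pos: [0.4758, 0.0022, 0.0815]
tool_rot: [0.002, 0.68, 0.733, 0.001]
contact_force: [7.6, 1.7, -2.1]
grip_width: 0.217
finger_force: 117.4
```

>>> {"method": "apply_moves", "body": {"commands": [0, 0, -0.025, 0, 0, 0, 0, -0.025, 0, 0, 0, 0, -0.02, 0, 0, 0, 0, -0.02, 0, 0, 0, 0, -0.02, 0, 0]}}

```text
clock: 19.3
eef_pos: [0.4736, 0.002, 0.0815]
tool_rot: [0.002, 0.68, 0.733, 0.001]
contact_force: [7.0, 1.1, -2.2]
grip_width: 0.219
finger_force: 117.4
```

>>> {"method": "apply_moves", "body": {"commands": [0, 0, -0.02, 0, 0, 0, 0, -0.02, 0, 0, 0, 0, -0.02, 0, 0, 0, 0, -0.02, 0, 0, 0, 0, -0.02, 0, 0]}}

```text
clock: 19.72
eef_pos: [0.473, 0.0019, 0.0817]
tool_rot: [0.003, 0.68, 0.733, 0.002]
contact_force: [11.6, 1.7, -5.2]
grip_width: 0.221
finger_force: 117.0
```

>>> {"method": "apply_moves", "body": {"commands": [0, 0, -0.015, 0.01, 0, 0, 0, -0.015, 0, 0, 0, 0, -0.01, 0, 0, 0, 0, 0, 0, 0, 0, 0, 0, 0, 0]}}

```text
clock: 20.13
eef_pos: [0.4729, 0.0018, 0.0817]
tool_rot: [0.003, 0.68, 0.733, 0.003]
contact_force: [12.3, 2.8, -4.7]
grip_width: 0.218
finger_force: 117.1
```

>>> {"method": "apply_moves", "body": {"commands": [0, 0, -0.015, 0, 0, 0, 0, -0.015, 0, 0, 0, 0, -0.01, 0, 0, 0, 0, 0, 0, 0, 0, 0, 0, 0, 0]}}

```text
clock: 20.55
eef_pos: [0.4727, 0.0018, 0.0818]
tool_rot: [0.004, 0.68, 0.733, 0.003]
contact_force: [13.8, 2.2, -6.0]
grip_width: 0.219
finger_force: 117.1
```

>>> {"method": "apply_moves", "body": {"commands": [0, 0, -0.015, 0, 0, 0, 0, -0.005, 0, 0, 0, 0, 0, 0, 0, 0, 0, 0, 0, 0, 0, 0, 0, 0, 0]}}

```text
clock: 20.97
eef_pos: [0.4726, 0.0018, 0.0818]
tool_rot: [0.004, 0.68, 0.733, 0.004]
contact_force: [14.0, 3.8, -7.4]
grip_width: 0.215
finger_force: 117.1
```

>>> {"method": "apply_moves", "body": {"commands": [0, 0, 0, 0, 0, 0, 0, 0, 0, 0, 0, 0, 0, 0, 0, 0, 0, 0, 0, 0, 0, 0, 0, 0, 0]}}

```text
clock: 21.38
eef_pos: [0.4726, 0.0017, 0.0818]
tool_rot: [0.004, 0.68, 0.733, 0.004]
contact_force: [15.3, 2.9, -7.2]
grip_width: 0.218
finger_force: 117.1
```

>>> {"method": "apply_moves", "body": {"commands": [0, 0, 0, 0, 0, 0, 0, 0, 0, 0, 0, 0, 0, 0, 0, 0, 0, 0, 0, 0, 0, 0, 0, 0, 0]}}

```text
clock: 21.8
eef_pos: [0.4726, 0.0018, 0.0818]
tool_rot: [0.004, 0.68, 0.733, 0.004]
contact_force: [14.8, 3.1, -7.7]
grip_width: 0.22
finger_force: 117.1
```

The pull was held at about 15 N for over half a second. Next is easing off and moving back within the hole.

>>> {"method": "apply_moves", "body": {"commands": [0, 0, 0.05, 0, 0, 0, 0, 0.1, 0, 0, 0, 0, 0.1, 0, 0, 0, 0, 0.1, 0, 0, 0, 0, 0, 0, 0]}}

```text
clock: 22.22
eef_pos: [0.474, 0.0024, 0.0805]
tool_rot: [-0.001, 0.68, 0.733, -0.001]
contact_force: [0.2, -0.8, -0.5]
grip_width: 0.211
finger_force: 118.6
```

```bash
python3 - <<'E'
from h import *
s=get_state();t=s["eef_pos"];print(t,s["tool_rot"],s["contact_force"])
for n in("scene","top","wrist"):
  p=capture(n);np.save("u_"+n+".npy",p,allow_pickle=True)
  for q,X in(("tray_hole",[.483,.0026,.048]),("hook_toe",[t[0]-.009,t[1]-.002,t[2]-.0563]),("hook_grip",[t[0],t[1]-.001,t[2]+.0187])):
    print(n,q,[(round(d["score"],2),np.round(d["centre"],1).tolist(),np.round(atz(p,d["centre"],X[2]),4)[:2].tolist()) for d in place_of(p,q)[:2]],"exp",proj(p,X))
E
```

```text
[0.47402028 0.00241342 0.08045934] [-8.62779909e-04  6.79694867e-01  7.33494159e-01 -6.79246073e-04] [ 0.22604448 -0.77330669 -0.48417962]
scene tray_hole [(0.63, [197.1, 267.4], [0.4708, 0.0003])] exp [199.3, 266.7]
scene hook_toe [(0.53, [202.3, 267.9], [0.4717, 0.0033])] exp [201.0, 267.9]
scene hook_grip [(0.7, [186.0, 265.5], [0.472, -0.0077])] exp [187.0, 267.6]
top tray_hole [(0.96, [209.7, 252.8], [0.4682, -0.006])] exp [205.4, 250.3]
top hook_toe [] exp [211.6, 251.0]
top hook_grip [(0.37, [177.9, 130.5], [0.5706, 0.4116])] exp [205.7, 250.5]
wrist tray_hole [] exp [222.1, 267.6]
wrist hook_toe [] exp [210.1, 240.5]
wrist hook_grip [(0.93, [266.6, 253.9], [0.4747, 0.001])] exp [265.6, 252.6]
```

>>> {"method": "apply_moves", "body": {"commands": [0, 0, 0.15, 0, 0, 0, 0, 0.2, 0, 0, 0, 0, 0.2, 0, 0, 0, 0, 0.13, 0, 0, 0, 0, 0, 0, 0]}}

```text
clock: 23.23
eef_pos: [0.4892, 0.0033, 0.0808]
tool_rot: [0.0, 0.68, 0.733, 0.0]
contact_force: [-0.1, -1.2, -0.5]
grip_width: 0.218
finger_force: 118.6
```

>>> {"method": "apply_moves", "body": {"commands": [0, 0, 0, -0.1, 0, 0, 0, 0, -0.15, 0, 0, 0, 0, -0.15, 0, 0, 0, 0, -0.15, 0, 0, 0, 0, 0, 0]}}

```text
clock: 23.65
eef_pos: [0.4888, 0.0032, 0.0926]
tool_rot: [0.001, 0.68, 0.733, 0.0]
contact_force: [-0.3, 0.0, -0.8]
grip_width: 0.219
finger_force: 118.6
```

>>> {"method": "apply_moves", "body": {"commands": [0, 0, -0.05, -0.06, 0, 0, 0, 0, -0.06, 0, 0, 0, 0, -0.06, 0, 0, 0, 0, -0.06, 0, 0, 0, 0, -0.06, 0]}}

```text
clock: 24.07
eef_pos: [0.4874, 0.0032, 0.0979]
tool_rot: [0.0, 0.68, 0.733, -0.0]
contact_force: [0.2, -0.3, -1.5]
grip_width: 0.214
finger_force: 118.6
```

>>> {"method": "apply_moves", "body": {"commands": [0, 0, 0, -0.06, 0, 0, 0, 0, -0.06, 0, 0, 0, 0, -0.06, 0, 0, 0, 0, -0.06, 0, 0, 0, 0, -0.06, 0]}}

```text
clock: 24.48
eef_pos: [0.4874, 0.0032, 0.1039]
tool_rot: [0.0, 0.68, 0.733, -0.0]
contact_force: [-0.7, -0.5, -1.1]
grip_width: 0.214
finger_force: 118.6
```

>>> {"method": "apply_moves", "body": {"commands": [0, 0, 0, -0.1, 0, 0, 0, 0, -0.1, 0, 0, 0, 0, -0.15, 0, 0, 0, 0, -0.15, 0, 0, 0, 0, -0.15, 0]}}

```text
clock: 24.9
eef_pos: [0.4874, 0.0032, 0.1171]
tool_rot: [0.0, 0.68, 0.733, 0.0]
contact_force: [-0.7, 0.6, -1.3]
grip_width: 0.219
finger_force: 118.6
```

>>> {"method": "apply_moves", "body": {"commands": [0, 0, 0, -0.7, 0, 0, 0, 0, -1, 0, 0, 0, 0, -1, 0, 0, 0, 0, -1, 0, 0, 0, 0, 0, 0.1]}}

```text
clock: 25.32
eef_pos: [0.4894, 0.003, 0.1947]
tool_rot: [0.003, 0.683, 0.73, 0.002]
contact_force: [1.0, -1.3, -0.7]
grip_width: 0.218
finger_force: 118.6
```

>>> {"method": "apply_moves", "body": {"commands": [0, 1, 0.04, 0, 0, 0, 1, 0.04, 0, 0, 0, 1, 0.04, 0, 0, 0, 1, 0.04, 0, 0, 0, 1, 0.04, 0, 0]}}

```text
clock: 25.73
eef_pos: [0.4843, 0.1041, 0.1901]
tool_rot: [-0.0, 0.684, 0.73, -0.0]
contact_force: [-0.2, 0.0, -0.9]
grip_width: 0.218
finger_force: 118.6
```

>>> {"method": "apply_moves", "body": {"commands": [0, 1, 0.04, 0, 0, 0, 1, 0.04, 0, 0, 0, 1, 0.04, 0, 0, 0, 1, 0.04, 0, 0, 0, 1, 0.04, 0, 0]}}

```text
clock: 26.15
eef_pos: [0.4817, 0.2042, 0.19]
tool_rot: [-0.0, 0.684, 0.73, -0.0]
contact_force: [-0.5, 0.6, -1.3]
grip_width: 0.217
finger_force: 118.6
```

```bash
python3 - <<'E'
from h import *
s=get_state();t=s["eef_pos"];print(t,s["tool_rot"])
p=capture("wrist");np.save("v_w.npy",p,allow_pickle=True)
q2=capture("top")
for pp in(p,q2):
 for q,z in(("tray_hole",.048),("rest_top",.088),("hook_grip",t[2]+.0187),("hook_toe",t[2]-.0563)):
  print(q,[(round(d["score"],2),np.round(d["centre"],1).tolist(),np.round(atz(pp,d["centre"],z),4)[:2].tolist()) for d in place_of(pp,q)[:5]])
E
```

```text
[0.48166323 0.20423829 0.19004298] [-2.44155166e-04  6.83505114e-01  7.29945517e-01 -4.91399193e-04]
tray_hole []
rest_top [(0.9, [125.4, 426.7], [0.6141, 0.2662]), (0.67, [39.0, 254.5], [0.4745, 0.3195]), (0.66, [100.6, 65.3], [0.3317, 0.2665]), (0.63, [248.4, 205.0], [0.4413, 0.1469])]
hook_grip [(0.97, [264.5, 252.9], [0.4814, 0.2041])]
hook_toe []
tray_hole [(0.74, [208.6, 251.4], [0.472, -0.0012])]
rest_top [(0.96, [233.5, 116.4], [0.3811, 0.4544]), (0.77, [216.2, 206.8], [0.4405, 0.1478]), (0.59, [205.0, 160.4], [0.4785, 0.3065]), (0.33, [208.0, 252.6], [0.4681, -0.0056])]
hook_grip [(0.55, [201.1, 183.1], [0.4717, 0.2074])]
hook_toe []
```

>>> {"method": "apply_moves", "body": {"commands": [0, 0.98, 0.035, 0, 0, 0, 0.98, 0.035, 0, 0, 0, 0.98, 0.035, 0, 0, 0, 0.98, 0.035, 0, 0, 0, 0.98, 0.035, 0, 0]}}

```text
clock: 27.07
eef_pos: [0.4793, 0.3018, 0.1908]
tool_rot: [0.0, 0.684, 0.73, 0.0]
contact_force: [-0.2, -0.0, 0.0]
grip_width: 0.217
finger_force: 118.6
```

>>> {"method": "apply_moves", "body": {"commands": [0, 0.98, 0.035, 0, 0, 0, 0, 0, 0, 0, 0, 0, 0, 1, 0, 0, 0, 0, 0.8, 0, 0, 0, 0, 0, 0]}}

```text
clock: 27.48
eef_pos: [0.477, 0.3194, 0.1516]
tool_rot: [-0.001, 0.684, 0.73, -0.003]
contact_force: [-0.4, 0.2, -2.2]
grip_width: 0.215
finger_force: 118.6
```

```bash
python3 - <<'E'
from h import *
s=get_state();t=s["eef_pos"];print(t,s["tool_rot"],s["contact_force"])
p=capture("wrist");sc=capture("scene")
for pp in(p,sc):
 for q,z in(("rest_top",.088),("hook_grip",t[2]+.0187),("hook_toe",t[2]-.0563)):
  print(q,[(round(d["score"],2),np.round(d["centre"],1).tolist(),np.round(atz(pp,d["centre"],z),4)[:2].tolist()) for d in place_of(pp,q)[:5]])
print("exp toe scene",proj(sc,[t[0]-.009,t[1]-.0015,t[2]-.0563]))
a=cv2.resize(p["color"][:,100:400,::-1],(400,512));b=cv2.resize(sc["color"][150:278,300:400,::-1],(400,512),interpolation=cv2.INTER_CUBIC)
cv2.imwrite("pics/f.png",np.hstack([a,b]))
E
```

```text
[0.47702819 0.31936895 0.15164608] [-0.00091438  0.68354686  0.72990005 -0.00296166] [-0.41425943  0.19797294 -2.22305352]
rest_top [(0.82, [259.6, 59.7], [0.3319, 0.2655]), (0.6, [280.2, 426.9], [0.614, 0.2668])]
hook_grip [(0.75, [264.6, 254.1], [0.4774, 0.3192])]
hook_toe []
rest_top [(0.74, [237.2, 327.0], [0.6117, 0.2667]), (0.69, [194.9, 307.6], [0.4427, 0.1428]), (0.68, [214.9, 355.2], [0.4731, 0.324]), (0.57, [205.7, 392.2], [0.3736, 0.4322]), (0.56, [188.2, 346.2], [0.3489, 0.259])]
hook_grip []
hook_toe [(0.52, [211.0, 355.7], [0.4616, 0.3216])]
exp toe scene [211.9, 354.2]
```

View pics/f.png

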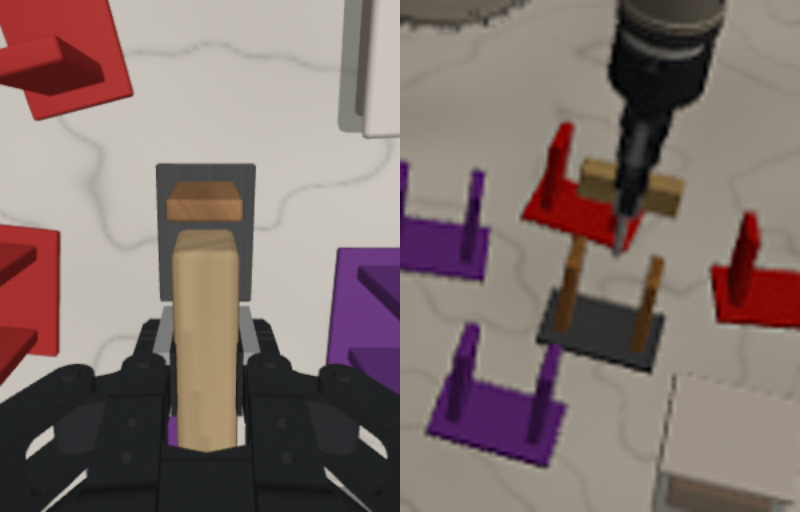

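In the left half the handle, (206,340), lines up with the rest. In the right half the stem, (618,240), is above the gap between the wooden posts at (570,280) and (650,300). I'll lower it.

>>> {"method": "apply_moves", "body": {"commands": [0, 0, 0, 0, 0, 0, 0, 0, 0.6, 0, 0, 0, 0, 0.6, 0, 0, 0, 0, 0.6, 0, 0, 0, 0, 0.5, 0]}}

```text
clock: 28.3
eef_pos: [0.4785, 0.3209, 0.1082]
tool_rot: [0.0, 0.683, 0.73, -0.0]
contact_force: [0.1, -0.3, -1.2]
grip_width: 0.215
finger_force: 118.6
```

>>> {"method": "apply_moves", "body": {"commands": [0, 0, 0, 0.3, 0, 0, 0, 0, 0.2, 0, 0, 0, 0, 0.1, 0, 0, 0, 0, 0, 0, 0, 0, 0, 0, 0]}}

```text
clock: 28.72
eef_pos: [0.4789, 0.3211, 0.0972]
tool_rot: [0.0, 0.683, 0.73, 0.0]
contact_force: [-0.1, 0.5, -0.2]
grip_width: 0.217
finger_force: 118.6
```

>>> {"method": "apply_moves", "body": {"commands": [0, 0, -0.05, 0.15, 0, 0, 0, 0, 0.15, 0, 0, 0, 0, 0.1, 0, 0, 0, 0, 0.1, 0, 0, 0, 0, 0, 0]}}

```text
clock: 29.13
eef_pos: [0.4774, 0.3208, 0.0862]
tool_rot: [-0.0, 0.683, 0.73, -0.0]
contact_force: [0.4, -0.3, -1.5]
grip_width: 0.215
finger_force: 118.6
```

>>> {"method": "apply_moves", "body": {"commands": [0, 0, 0, 0.05, 0, 0, 0, 0, 0.03, 0, 0, 0, 0, 0, 0, 0, 0, 0, 0, 0, 0, 0, 0, 0, 0]}}

```text
clock: 29.55
eef_pos: [0.4777, 0.3209, 0.0852]
tool_rot: [0.0, 0.683, 0.73, 0.0]
contact_force: [0.4, -0.6, -0.7]
grip_width: 0.214
finger_force: 118.6
```

>>> {"method": "apply_moves", "body": {"commands": [0, 0, 0, 0.04, 0, 0, 0, 0, 0.04, 0, 0, 0, 0, 0, 0, 0, 0, 0, 0, 0, 0, 0, 0, 0, 0]}}

```text
clock: 29.97
eef_pos: [0.4778, 0.321, 0.0843]
tool_rot: [0.0, 0.683, 0.73, 0.0]
contact_force: [-1.6, -1.2, 5.0]
grip_width: 0.216
finger_force: 119.7
```

It's on the posts, so I'll let go and rise.

>>> {"method": "apply_moves", "body": {"commands": [0.4, 0, 0, 0, 0, 0.6, 0, 0, 0, 0, 1, 0, 0, 0, 0, 1, 0, 0, 0, 0, 1, 0, 0, 0, 0]}}

```text
clock: 30.38
eef_pos: [0.4776, 0.3209, 0.0834]
tool_rot: [0.0, 0.683, 0.73, -0.0]
contact_force: [-0.1, 0.6, -0.3]
grip_width: 0.912
finger_force: 0.0
```

>>> {"method": "apply_moves", "body": {"commands": [1, 0, 0, 0, 0, 1, 0, 0, 0, 0, 1, 0, 0, 0, 0, 1, 0, 0, -0.2, 0, 1, 0, 0, -0.5, 0]}}

```text
clock: 30.8
eef_pos: [0.4768, 0.3205, 0.0968]
tool_rot: [-0.0, 0.683, 0.73, -0.001]
contact_force: [0.1, -0.3, -0.5]
grip_width: 0.997
finger_force: 0.0
```

>>> {"method": "apply_moves", "body": {"commands": [1, 0, 0, -1, 0, 1, 0, 0, -1, 0, 1, 0, 0, -1, 0, 1, 0, 0, -1, 0, 1, 0, 0, -1, 0]}}

```text
clock: 31.22
eef_pos: [0.4776, 0.3209, 0.1997]
tool_rot: [0.0, 0.683, 0.73, 0.001]
contact_force: [1.1, -0.2, -1.0]
grip_width: 1.0
finger_force: 0.0
```

>>> {"method": "apply_moves", "body": {"commands": [1, -1, 0, -0.5, 0, 1, -1, 0, -0.5, 0, 1, -1, 0, 0, 0, 1, 0, 0, 0, 0, 1, 0, 0, 0, 0]}}

```text
clock: 31.63
eef_pos: [0.4818, 0.2605, 0.2187]
tool_rot: [0.0, 0.684, 0.729, 0.001]
contact_force: [0.4, 0.2, -0.2]
grip_width: 1.0
finger_force: 0.0
```

```bash
python3 - <<'E'
from h import *
s=get_state();t=s["eef_pos"];print(s["clock"],t,s["tool_rot"],s["contact_force"],s["grip_width"])
p=capture("wrist");tp=capture("top")
for pp in(p,tp):
 for q,z in(("rest_top",.088),("hook_grip",.103),("hook_toe",.028),("tray_hole",.048)):
  print(q,[(round(d["score"],2),np.round(d["centre"],1).tolist(),np.round(atz(pp,d["centre"],z),4)[:2].tolist()) for d in place_of(pp,q)[:5]])
# handle mask by colour: fit oriented rectangle of the bright wood top
hsv=cv2.cvtColor(p["color"],cv2.COLOR_RGB2HSV);m=cv2.inRange(hsv,(10,70,110),(25,160,255))
c=max(cv2.findContours(m,cv2.RETR_EXTERNAL,cv2.CHAIN_APPROX_SIMPLE)[0],key=cv2.contourArea)
pts=cv2.boxPoints(cv2.minAreaRect(c));print(cv2.contourArea(c),cv2.minAreaRect(c))
W=np.array([atz(p,[y,x],.118)[:2] for x,y in pts]);print(W.mean(0),W)
E
```

```text
31.6333 [0.4818085  0.26049644 0.21866541] [2.46390682e-04 6.84036556e-01 7.29447403e-01 6.44806468e-04] [ 0.41751301  0.16831646 -0.24346816] 1.0003383993852817
rest_top [(0.76, [166.3, 88.4], [0.3295, 0.2651]), (0.75, [283.2, 206.0], [0.4392, 0.1485]), (0.61, [182.2, 394.2], [0.6125, 0.2679]), (0.57, [116.1, 250.1], [0.4748, 0.3195])]
hook_grip [(0.65, [116.8, 253.9], [0.4781, 0.3199])]
hook_toe [(0.62, [115.2, 250.3], [0.4743, 0.3175])]
tray_hole []
rest_top [(0.75, [217.5, 209.9], [0.4361, 0.1373]), (0.73, [163.5, 174.5], [0.6231, 0.2632]), (0.68, [205.1, 160.7], [0.4782, 0.3054]), (0.56, [248.6, 172.3], [0.3318, 0.2612])]
hook_grip [(0.64, [205.4, 154.8], [0.4748, 0.3219])]
hook_toe [(0.52, [211.9, 162.9], [0.4634, 0.3109])]
tray_hole [(0.93, [208.2, 253.6], [0.4734, -0.0087]), (0.53, [192.9, 332.2], [0.5266, -0.2822]), (0.48, [207.2, 156.3], [0.4771, 0.3302])]
2972.0 ((251.5, 114.0), (108.0, 45.0), 90.0)
[0.47618188 0.32058438] [[0.45700605 0.36040941]
 [0.490398   0.36253826]
 [0.49714502 0.28086648]
 [0.46017845 0.27852336]]
```

```bash
python3 -c "
from bench import manip
print(manip.job_done())"
```

```text
the job is handed in; nothing more can be done
None
```

I drew the spice tray out about 0.108 m to its stop, held it there at about 15 N for over half a second and unhooked it. The hook is back across its rest, released, and the job is handed in; no verdict came back.

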